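# Make up a staining kit and a blood sample kit from the bench stock

## Task

Make up two kits from the stock set out in a loose row just behind the two grey trays: the staining kit goes in the long three-bay tray, with the smaller carton in the long end bay, the glass beaker upright in the middle bay and the red pipette bulb, resting on its foot, in the short end bay. The blood sample kit goes in the two-bay tray, with the larger carton in the large bay and the glass vial upright in the small bay. Cartons lie flat on their broad undersides as they do now, everything sits down on the floor of its bay, and the petri dish and the timer stay where they are.

Things in the scene. Friction and masses are not known exactly. Their poses are not given: they have to be found in the camera images.
- tray3: Long grey plastic tray, THREE bays in a row, fixed, 83 x 254 x 14 mm high. Floor 4 mm, walls and dividers 3 mm thick, tops 14 mm above the table. Origin: centre of the underside; y along the row of bays, z up. Bays 77 mm wide, centred on x = 0. Along y: short end bay 75 mm, centre y = -0.0865 m; middle bay 63 mm, centre y = -0.0145; long end bay 104 mm, centre y = +0.072.
- tray2: Short grey plastic tray, TWO bays, fixed, 90 x 185 x 14 mm high. Floor 4 mm, walls and divider 3 mm thick, tops 14 mm above the table. Origin: centre of the underside; y along the row of bays, z up. Bays 84 mm wide, centred on x = 0. Along y: small bay 50 mm, centre y = -0.0645 m; large bay 126 mm, centre y = +0.0265.
- slide_carton: The smaller of the two printed cardboard cartons in the stock row (not the ones at the far edge of the table), white with green: 55 x 82 x 32 mm high. Origin: centre of the underside, z up. x is its short side (55 mm), y its long side (82 mm). About 0.2 kg; grip across the short side.
- beaker: Small clear glass beaker standing upright, 45 mm across, 57 mm high, round, open at the top. Origin: centre of the underside, z up. Grip it round the wall, about 0.06 kg.
- bulb: Red rubber pipette bulb, a plump rounded ball with a stub nozzle to one side, resting on a small flat foot: 50 x 59 x 47 mm high, widest about 23 mm up; rigid. Origin: centre of the underside, z up. x is its narrow direction (50 mm), y the wide one (59 mm). About 0.04 kg.
- vial: Small white/clear glass vial with a narrower neck, standing upright, 31 mm across, 42 mm high, round; it may be gripped anywhere up its height as a body 31 mm across. Origin: centre of the underside, z up. About 0.03 kg.
- lancet_box: The larger of the two printed cardboard cartons in the stock row (not the ones at the far edge of the table), white with blue: 62 x 105 x 48 mm high. Origin: centre of the underside, z up. x is its short side (62 mm), y its long side (105 mm). About 0.09 kg; grip across the short side.
- petri_dish: Bystander: flat round glass petri dish in the stock row, 74 mm across, 18 mm high. Origin: centre of the underside, z up. Belongs to no kit; stays where it is.
- timer: Bystander: upright white laboratory timer with a grey display, behind the stock row, 46 x 66 x 63 mm high. Origin: centre of the underside, z up. Belongs to no kit; stays where it is.

How it is judged:
At the end, for the whole second after the job is handed in: All five things are released and still on the floor of the bays named in the goal, between the bay walls, undersides within 6 mm of the bay floor; cartons, beaker and vial within 0.1 rad of their upright or flat pose, the bulb within 0.35 rad (x of bulb in the frame of tray3 between -0.022 and 0.022 m and y of bulb in the frame of tray3 between -0.1055 and -0.0675 m and z of bulb in the frame of tray3 between -0.004 and 0.01 m and angle between bulb's own z axis and vertical below 0.35 rad and linear speed of each of bulb, beaker, slide_carton, vial, lancet_box below 0.02 m/s and x of beaker in the frame of tray3 between -0.0185 and 0.0185 m and y of beaker in the frame of tray3 between -0.026 and -0.003 m and z of beaker in the frame of tray3 between -0.004 and 0.01 m and angle between each of beaker, slide_carton, vial, lancet_box's own z axis and vertical below 0.1 rad and x of slide_carton in the frame of tray3 between -0.0135 and 0.0135 m and y of slide_carton in the frame of tray3 between 0.0585 and 0.0855 m and z of slide_carton in the frame of tray3 between -0.004 and 0.01 m and x of vial in the frame of tray2 between -0.029 and 0.029 m and y of vial in the frame of tray2 between -0.0765 and -0.0525 m and z of vial in the frame of tray2 between -0.004 and 0.01 m and x of lancet_box in the frame of tray2 between -0.0135 and 0.0135 m and y of lancet_box in the frame of tray2 between 0.013 and 0.04 m and z of lancet_box in the frame of tray2 between -0.004 and 0.01 m); the robot touches nothing.
It fails at once if the timer is moved more than 20 mm (distance of timer from where it was at the start of the episode above 0.02 m).
It fails at once if the petri dish is moved more than 20 mm (distance of petri_dish from where it was at the start of the episode above 0.02 m).
It also fails if it takes over 115 s, if anything falls off the work surface, if the arm or the gripper's body presses on something with over 40 N, if the wrist force passes 120 N, or if a joint passes its speed limit or range.

## Robot

A 6-joint arm with a two-finger parallel gripper is mounted at the origin on a cart in front of the work surface, level with it; the furniture and walls round the work are solid. World frame = base frame: x ahead of the robot, y to its left, z up, the work surface at z = 0. Lengths are in m, angles in rad, forces in N, time in s.
With the tool pointing down it reaches from about 0.35 to 0.975 m from the base axis. Payload 4.9 kg.
Tool frame: the origin (TCP) lies on the centre line of the jaws, within the pads' length; the fingertips stand 8 mm ahead of it and the grasp point (between the pads) lies 11 mm behind it; z points along the fingers, y is the line along which they close (so a half turn about z gives the same grasp; the last joint's range is limited). The gripper opens to 85 mm and grips with 20 to 120 N. Pads are 22 mm wide; open, the fingers measure 114 mm over their backs; the gripper's body (76 mm by 85 mm) begins 54 mm behind the grasp point. The pads swing forward as they close: fully open they stand 13 mm farther back than shut.
Start: joints at [1.089, 0.053, 1.613, -0, 1.476, -0.119], TCP at [0.222, 0.584, 0.239] pointing down, gripper open.
Joint ranges: [-3.01, 3.01], [-1.01, 2.22], [0.06, 2.58], [-1.02, 4.17], [0.09, 2.62], [-3.14, 3.14]. Speed limits (rad/s): [2.57, 2.57, 3.14, 3.14, 3.14, 3.14].

## Interface

Orientations are given as a rotation vector (axis times angle).
In Python, from station import ctrl gives the robot as it stands.
- The arm moves only by the shell command python3 -m jog 'ROWS' [FORCE]. ROWS is rows parted by semicolons, their numbers by spaces, 1 to 20 of them, each of 7 numbers: the finger opening in m, then dx, dy, dz in m, then a rotation vector rx, ry, rz in rad; each row is the pose to reach, as a shift and turn from the pose commanded when the command began, along the tool's axes at that moment; what a row does not reach only later rows make up. A row lasts 1/12 s, in which the tool goes at most 0.0417 m and 0.125 rad, less where a joint would pass 70% of its speed; a pose out of reach is approached as far as the arm can. The fingers move at their own pace and stop on an object; FORCE is the grip in N (left out, the last holds). Time passes only in rows, so rows that do not move let the fingers close. It prints the time, the measured TCP pose, the force, the opening and the grip force at its end.
- ctrl.get_obs(): the state, without advancing time (a new reading comes with each control period).
- ctrl.get_image(name): name is "side" or "top" or "wrist"; returns the picture (400x640x3 uint8, red, green, blue); there is no depth.
- ctrl.camera_params(name): a dict with "fx", "fy", "cx", "cy" (pixels), "k1" (the pictures are not rectified: a ray, as slopes to the right and down, at radius r is drawn at 1 + k1 r^2 times it, then the intrinsics apply), "T" (4x4, takes a point from camera to world coordinates); the wrist camera has in their place "tool_from_camera" (4x4, takes a point from camera to tool coordinates, whose origin is the TCP and whose axes are the flange's). Camera axes: x right, y down, z forward; pixel columns grow to the right and rows downward; lengths in m; the calibration is good to about 2 mm. A picture is of the moment at which its call begins: read the wrist's pose just before it. camera_params takes no time and is no camera call.
- ctrl.finish_job(): hands the job in; it is judged then, once.
Trained networks look in the newest picture that a camera, given by its name, has taken for a name from the list of things; names that differ only in an ending like _2 or _b are one class to them, and where a whole thing is asked for, a point or a joint stands for the part that bears it (a point fixed in the world has none). Each returns a list of dicts, best first, with "p" (0 to 1); they miss things now and then, are a little off and sometimes report something else, mostly with a low value. They report only what shows in the picture. A call takes as long as a camera call.
- ctrl.find_in(camera, thing): "extent" ([left, top, right, bottom] in pixels, round what is visible of it).
- ctrl.cut_out(camera, thing): "mask" (400x640 bool, what is visible of it) and "extent" ([left, top, right, bottom] in pixels, round what is visible of it).
- ctrl.tip_of(camera, thing): "xy" ([column, row] in pixels: a listed point, or the origin of a listed thing).
The state is a dict: "t": time; "q": joint angles; "dq": joint speeds; "effort": joint torques, N m; "tool_pos": TCP position; "tool_rot": TCP orientation; "contact_force": force on the tool from outside, world axes, zero at the start; "wrist_torque": the same for the moment, N m; "opening": finger opening in m; "grip_force": force on a finger pad.
Only numpy, scipy, OpenCV 4.12 (cv2) and the standard library are available. Lean on these libraries where they do the work, as an engineer would, in place of code of your own. Each camera call takes 0.05 s, during which the arm holds its last target. There are 200 camera calls.

## Working session

There is one attempt and no reset: what is moved stays moved. The work goes in short steps, Python scripts to look and compute and a shell command to move; the robot and the scene stay as the last step left them, time stands still between calls to the robot, and variables do not carry over. Pictures are saved under pics/ and viewed, at most 14 in all, crops included, and the job is handed in when it is done.

```bash
mkdir -p pics; ls
cat > h.py <<'E'
import numpy as np, cv2
from station import ctrl
from scipy.spatial.transform import Rotation as R
def save(cam,name):
    im=ctrl.get_image(cam); cv2.imwrite('pics/'+name,im[:,:,::-1]); return im
def camT(cam):
    p=ctrl.camera_params(cam)
    if 'T' in p: return p,np.array(p['T'])
    o=ctrl.get_obs(); T=np.eye(4); T[:3,:3]=R.from_rotvec(o['tool_rot']).as_matrix(); T[:3,3]=o['tool_pos']
    return p,T@np.array(p['tool_from_camera'])
def px2w(cam,uv,z):
    p,T=camT(cam); uv=np.atleast_2d(np.array(uv,float))
    d=(uv-[p['cx'],p['cy']])/[p['fx'],p['fy']]; s=d.copy()
    for _ in range(20): s=d/(1+p['k1']*(s**2).sum(1,keepdims=True))
    r=np.c_[s,np.ones(len(s))]@T[:3,:3].T
    return T[:3,3]+r*((z-T[2,3])/r[:,2:3])
def w2px(cam,P):
    p,T=camT(cam); P=np.atleast_2d(P); c=(P-T[:3,3])@T[:3,:3]; s=c[:,:2]/c[:,2:]
    s=s*(1+p['k1']*(s**2).sum(1,keepdims=True)); return s*[p['fx'],p['fy']]+[p['cx'],p['cy']]
E
python3 - <<'E'
from h import *
for c in ('top','side'):
    save(c,c+'0.png'); p=ctrl.camera_params(c); print(c,np.round(np.array(p['T']),3).tolist(),p['fx'],p['cx'],p['cy'],p['k1'])
    for t in ['tray3','tray2','slide_carton','beaker','bulb','vial','lancet_box','petri_dish','timer']:
        print(t,[(np.round(d['extent']).tolist(),round(d['p'],2)) for d in ctrl.find_in(c,t)[:2]])
o=ctrl.get_obs();print(o['tool_pos'],R.from_rotvec(o['tool_rot']).as_matrix().round(3).tolist(),o['t'],o['opening'])
print(np.array(ctrl.camera_params('wrist')['tool_from_camera']).round(3).tolist())
E
```

```text
pics
top [[-0.001, -0.978, 0.206, 0.394], [-1.0, 0.001, 0.005, 0.069], [-0.005, -0.206, -0.978, 1.078], [0.0, 0.0, 0.0, 1.0]] 415.1159790941136 320.64408397278095 202.10325396665192 -0.051245941403736506
tray3 [([246.0, 235.0, 324.0, 293.0], 0.78), ([367.0, 250.0, 467.0, 286.0], 0.67)]
tray2 [([246.0, 235.0, 324.0, 293.0], 0.78), ([367.0, 250.0, 467.0, 286.0], 0.67)]
slide_carton [([159.0, 213.0, 196.0, 244.0], 0.86), ([227.0, 197.0, 247.0, 217.0], 0.63)]
beaker [([226.0, 198.0, 246.0, 218.0], 0.74)]
bulb [([268.0, 197.0, 292.0, 212.0], 0.75)]
vial [([328.0, 184.0, 354.0, 209.0], 0.65)]
lancet_box [([377.0, 189.0, 419.0, 219.0], 0.67)]
petri_dish [([325.0, 183.0, 351.0, 208.0], 0.77)]
timer [([334.0, 131.0, 362.0, 155.0], 0.67)]
side [[1.0, -0.01, 0.006, 0.604], [-0.01, -0.535, 0.845, -0.858], [-0.005, -0.845, -0.535, 0.654], [0.0, 0.0, 0.0, 1.0]] 475.5382830889918 329.64763545508015 194.3758868176373 -0.046348127937566076
tray3 [([248.0, 174.0, 296.0, 218.0], 0.97), ([216.0, 245.0, 279.0, 341.0], 0.89)]
tray2 [([248.0, 174.0, 296.0, 218.0], 0.97), ([216.0, 245.0, 279.0, 341.0], 0.89)]
slide_carton [([298.0, 132.0, 322.0, 154.0], 0.77), ([395.0, 207.0, 422.0, 242.0], 0.6)]
beaker [([324.0, 152.0, 339.0, 173.0], 0.83)]
bulb [([322.0, 175.0, 340.0, 195.0], 0.78)]
vial [([323.0, 307.0, 341.0, 330.0], 0.7), ([327.0, 210.0, 360.0, 232.0], 0.16)]
lancet_box [([315.0, 238.0, 347.0, 293.0], 0.92)]
petri_dish [([328.0, 212.0, 363.0, 235.0], 0.79), ([248.0, 171.0, 296.0, 222.0], 0.21)]
timer [([393.0, 208.0, 426.0, 243.0], 0.64)]
[0.22178728 0.58430473 0.23932286] [[-0.935, 0.355, 0.0], [0.355, 0.935, 0.0], [-0.0, 0.0, -1.0]] 1.0 0.08535715184093358
[[-0.0, -0.958, -0.286, 0.073], [1.0, -0.0, 0.001, 0.001], [-0.001, -0.286, 0.958, -0.135], [0.0, 0.0, 0.0, 1.0]]
```

View pics/top0.png

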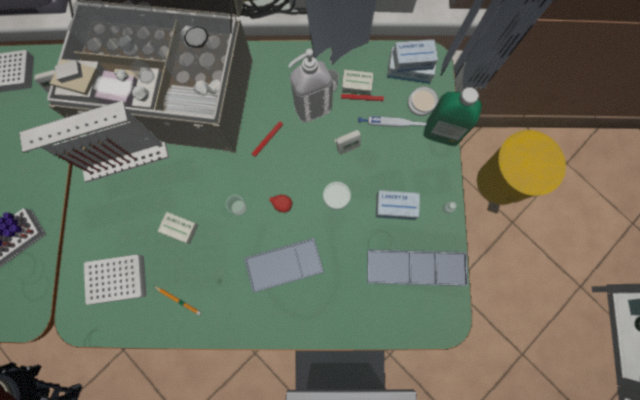

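View pics/side0.png

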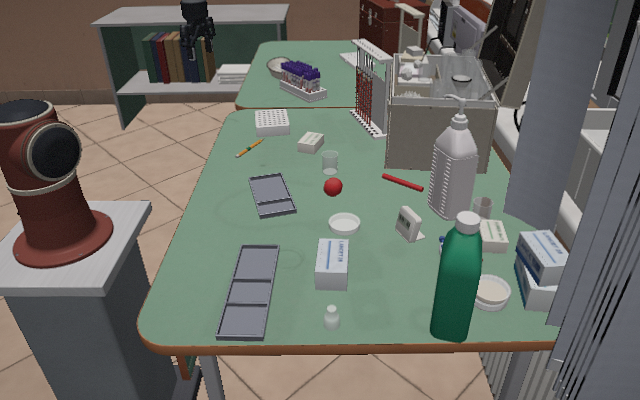

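The top view shows tray2 at (285,265), tray3 at (417,268), the small carton at (177,228), beaker (235,205), bulb (282,204), petri dish (337,195), large carton (398,204) and vial (450,207). In both trays the long bay is to the left (+y). The top "vial" hit at (340,196) is wrong because it lies on the petri dish. The side view agrees with this layout.

Next I fit the pose models to the masks from both cameras.

```bash
cat >> h.py <<'E'
from scipy.optimize import minimize
def box(a,b,h): return np.array([[x,y,z] for x in(-a/2,a/2) for y in(-b/2,b/2) for z in(0,h)])
def cyl(d,h,zs=None):
    t=np.linspace(0,2*np.pi,24,endpoint=False); return np.array([[d/2*np.cos(a),d/2*np.sin(a),z] for a in t for z in(0,h)])
def ball():
    P=[]
    for ph in np.linspace(-1.5,1.5,9):
        for a in np.linspace(0,2*np.pi,20): P.append([.025*np.cos(ph)*np.cos(a),-.0045+.025*np.cos(ph)*np.sin(a),.0235+.0235*np.sin(ph)])
    return np.array(P+[[s*.006,.0295,.0235+q*.006] for s in(-1,1) for q in(-1,1)])
M={'tray3':box(.083,.254,.014),'tray2':box(.09,.185,.014),'slide_carton':box(.055,.082,.032),'lancet_box':box(.062,.105,.048),
 'beaker':cyl(.045,.057),'vial':cyl(.031,.042),'bulb':ball(),'petri_dish':cyl(.074,.018)}
def get(cam,thing,guess=None,fixed=None):
    """mask whose extent centre lies nearest the projected guess"""
    L=[d for d in ctrl.cut_out(cam,thing) if d['p']>.1]
    if guess is not None:
        g=w2px(cam,[guess[0],guess[1],M[thing][:,2].max()/2])[0]
        L=[d for d in L if np.hypot(*(np.array([(d['extent'][0]+d['extent'][2])/2,(d['extent'][1]+d['extent'][3])/2])-g))<(40 if cam!='wrist' else 120)]
    return L[0]['mask'] if L else None
def fit(thing,masks,x0,yaw=True):
    """masks: list of (cam,mask); returns pose and mean IoU"""
    S=3; big=[(c,cv2.resize(m.astype(np.uint8),None,fx=S,fy=S,interpolation=cv2.INTER_NEAREST)) for c,m in masks]
    def cost(v):
        c,s=np.cos(v[2]),np.sin(v[2]); P=M[thing]@np.array([[c,s,0],[-s,c,0],[0,0,1]])+[v[0],v[1],0]; e=0
        for cam,m in big:
            q=((w2px(cam,P)+.5)*S-.5).astype(np.float32); h=cv2.convexHull(q)
            im=np.zeros_like(m); cv2.fillConvexPoly(im,np.round(h*16).astype(np.int32),1,shift=4)
            e+=1-(im&m).sum()/max(1,(im|m).sum())
        return e/len(big)
    best=None
    for dy in ([-.4,0,.4] if yaw else [0]):
        s=np.array([x0[0],x0[1],x0[2]+dy]); sim=np.array([s,s+[.02,0,0],s+[0,.02,0],s+[0,0,.25 if yaw else 1e-9]])
        r=minimize(cost,s,method='Nelder-Mead',options=dict(initial_simplex=sim,xatol=2e-4,fatol=1e-4,maxiter=250))
        if best is None or r.fun<best.fun: best=r
    return best.x,1-best.fun
E
python3 - <<'E'
from h import *
ctrl.get_image('top');ctrl.get_image('side')
px={'tray2':(285,265,.2),'tray3':(417,268,0),'slide_carton':(177,228,1.2),'beaker':(235,205,0),'bulb':(282,204,1.2),'lancet_box':(398,204,1.5),'vial':(450,207,0),'petri_dish':(337,195,0)}
for t,(u,v,y) in px.items():
    g=px2w('top',(u,v),M[t][:,2].max()*.7)[0]
    ms=[(c,get(c,t,g)) for c in('top','side')]; ms=[m for m in ms if m[1] is not None]
    print(t,g.round(3),[(m[0],*(lambda r,i:np.round(r,3).tolist()+[round(i,2)])(*fit(t,[m],(g[0],g[1],y),t not in('beaker','vial','petri_dish')))) for m in ms],
     np.round(fit(t,ms,(g[0],g[1],y),t not in('beaker','vial','petri_dish'))[0],3) if ms else None)
E
```

```text
tray2 [0.456 0.165 0.01 ] [('top', 0.457, 0.17, 0.275, np.float64(0.97)), ('side', 0.461, 0.169, 0.287, np.float64(0.97))] [0.459 0.17  0.282]
tray3 [ 0.447 -0.171  0.01 ] [('top', 0.449, -0.171, -0.031, np.float64(0.97)), ('side', 0.453, -0.17, -0.027, np.float64(0.98))] [ 0.451 -0.171 -0.023]
slide_carton [0.549 0.446 0.022] [('top', 0.551, 0.446, 2.778, np.float64(0.93)), ('side', 0.554, 0.444, -0.246, np.float64(0.9))] [0.552 0.446 2.788]
beaker [0.606 0.293 0.04 ] [('side', 0.611, 0.295, 0.0, np.float64(0.92))] [0.611 0.295 0.   ]
bulb [0.61  0.174 0.033] [('top', 0.615, 0.173, 2.976, np.float64(0.84)), ('side', 0.619, 0.178, -0.109, np.float64(0.91))] [ 0.617  0.178 -0.203]
lancet_box [ 0.609 -0.125  0.034] [('top', 0.607, -0.123, 3.084, np.float64(0.96)), ('side', 0.613, -0.123, 3.078, np.float64(0.96))] [ 0.611 -0.124  3.121]
vial [ 0.602 -0.26   0.029] [('top', 0.602, -0.259, 0.0, np.float64(0.73)), ('side', 0.609, -0.265, 0.0, np.float64(0.72))] [ 0.606 -0.262  0.   ]
petri_dish [0.638 0.031 0.013] [('top', 0.636, 0.033, 0.0, np.float64(0.94)), ('side', 0.644, 0.037, -0.0, np.float64(0.87))] [ 0.639  0.033 -0.   ]
```

```bash
cat >> h.py <<'E'
def go(x,y,z,th,say=''):
    """shift/turn along tool axes to bring TCP to x,y,z with closing line at world angle th"""
    o=ctrl.get_obs(); A=R.from_rotvec(o['tool_rot']).as_matrix()
    B=np.array([[-np.sin(th),np.cos(th),0],[np.cos(th),np.sin(th),0],[0,0,-1]])
    if (A.T@B)[0,0]<0: B[:,:2]*=-1
    d=A.T@(np.array([x,y,z])-o['tool_pos']); r=R.from_matrix(A.T@B).as_rotvec()
    print(say,'d',d.round(4),'r',r.round(3),'rows',round(np.linalg.norm(d)/.0417,1),round(np.linalg.norm(r)/.125,1),'t',round(o['t'],2),'op',round(o['opening'],4))
def inbay(tray,by):
    x,y,a={'tray3':(.451,-.171,-.027),'tray2':(.459,.170,.281)}[tray]
    return x-np.sin(a)*by,y+np.cos(a)*by,a
E
python3 - <<'E'
from h import *
go(.552,.446,.15,-.354)
for a in [('tray3',.072),('tray3',-.0145),('tray3',-.0865),('tray2',-.0645),('tray2',.0265)]: print(a,np.round(inbay(*a),3))
E
```

```text
d [-0.3578 -0.0121  0.0893] r [0.    0.    1.562] rows 8.8 12.5 t 1.9 op 0.0854
('tray3', 0.072) [ 0.453 -0.099 -0.027]
('tray3', -0.0145) [ 0.451 -0.185 -0.027]
('tray3', -0.0865) [ 0.449 -0.257 -0.027]
('tray2', -0.0645) [0.477 0.108 0.281]
('tray2', 0.0265) [0.452 0.195 0.281]
```

```bash
python3 -m jog '0.085 -0.1 0 0.02 0 0 0.4; 0.085 -0.2 0 0.05 0 0 0.8; 0.085 -0.358 -0.012 0.089 0 0 1.562; 0.085 -0.358 -0.012 0.089 0 0 1.562; 0.085 -0.358 -0.012 0.089 0 0 1.562; 0.085 -0.358 -0.012 0.089 0 0 1.562; 0.085 -0.358 -0.012 0.089 0 0 1.562; 0.085 -0.358 -0.012 0.089 0 0 1.562; 0.085 -0.358 -0.012 0.089 0 0 1.562; 0.085 -0.358 -0.012 0.089 0 0 1.562; 0.085 -0.358 -0.012 0.089 0 0 1.562; 0.085 -0.358 -0.012 0.089 0 0 1.562; 0.085 -0.358 -0.012 0.089 0 0 1.562; 0.085 -0.358 -0.012 0.089 0 0 1.562; 0.085 -0.358 -0.012 0.089 0 0 1.562; 0.085 -0.358 -0.012 0.089 0 0 1.562' 40
python3 - <<'E'
from h import *
save('wrist','w1.png'); g=(.552,.446,-.354)
m=get('wrist','slide_carton',g)
if m is not None: print(fit('slide_carton',[('wrist',m)],g))
go(.552,.446,.021,-.354)
E
```

```text
t: 3.23
tool_pos: [0.5522, 0.4461, 0.1503]
tool_rot: [2.576, 1.798, -0.0]
contact_force: [-0.5, -0.5, -0.1]
opening: 0.0849
grip_force: 0.0
(array([ 0.55379126,  0.44642223, -0.35458079]), np.float64(0.9772437507244137))
 d [-2.000e-04 -1.000e-04  1.294e-01] r [0.    0.    0.001] rows 3.1 0.0 t 3.33 op 0.0846
```

View pics/w1.png

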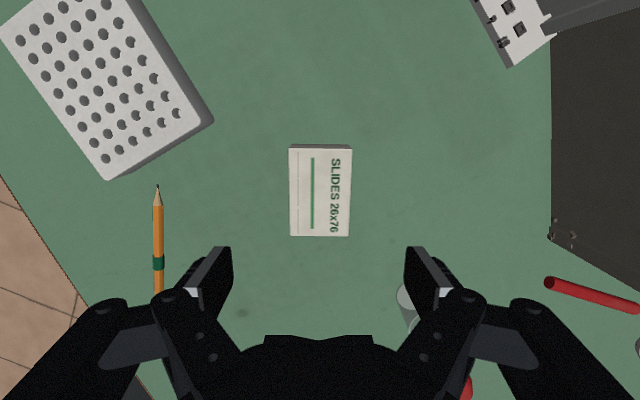

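The wrist picture shows the carton square between the fingers, spanning (290–351, 145–237). The wrist fit agrees with the first estimate to 2 mm. I descend, close and lift.

```bash
python3 -m jog '0.085 0 0 0.04 0 0 0; 0.085 0 0 0.08 0 0 0; 0.085 0 0 0.11 0 0 0; 0.085 0 0 0.13 0 0 0; 0.085 0 0 0.13 0 0 0; 0.04 0 0 0.13 0 0 0; 0.04 0 0 0.13 0 0 0; 0.04 0 0 0.13 0 0 0; 0.04 0 0 0.13 0 0 0; 0.04 0 0 0.13 0 0 0; 0.04 0 0 0.13 0 0 0; 0.04 0 0 0.13 0 0 0; 0.04 0 0 0.11 0 0 0; 0.04 0 0 0.08 0 0 0; 0.04 0 0 0.04 0 0 0; 0.04 0 0 0 0 0 0' 40
python3 - <<'E'
from h import *
go(.453,-.099,.15,-.027)
E
```

```text
t: 4.67
tool_pos: [0.5508, 0.445, 0.1495]
tool_rot: [-2.578, -1.796, 0.007]
contact_force: [1.1, 0.8, -2.1]
opening: 0.054
grip_force: 45.2
 d [-0.5442  0.0968  0.0012] r [-0.003  0.003 -0.327] rows 13.3 2.6 t 4.67 op 0.054
```

```bash
python3 -m jog '0.04 -0.02 0.004 0 0 0 -0.05; 0.04 -0.05 0.01 0 0 0 -0.1; 0.04 -0.544 0.097 0 0 0 -0.327; 0.04 -0.544 0.097 0 0 0 -0.327; 0.04 -0.544 0.097 0 0 0 -0.327; 0.04 -0.544 0.097 0 0 0 -0.327; 0.04 -0.544 0.097 0 0 0 -0.327; 0.04 -0.544 0.097 0 0 0 -0.327; 0.04 -0.544 0.097 0 0 0 -0.327; 0.04 -0.544 0.097 0 0 0 -0.327; 0.04 -0.544 0.097 0 0 0 -0.327; 0.04 -0.544 0.097 0 0 0 -0.327; 0.04 -0.544 0.097 0 0 0 -0.327; 0.04 -0.544 0.097 0 0 0 -0.327; 0.04 -0.544 0.097 0 0 0 -0.327; 0.04 -0.544 0.097 0 0 0 -0.327; 0.04 -0.544 0.097 0 0 0 -0.327; 0.04 -0.544 0.097 0 0 0 -0.327'
python3 - <<'E'
from h import *
save('wrist','w2.png')
go(.453,-.099,.026,-.027)
E
```

```text
t: 6.17
tool_pos: [0.4545, -0.0968, 0.15]
tool_rot: [-2.249, -2.192, -0.0]
contact_force: [0.3, 0.2, -2.8]
opening: 0.054
grip_force: 45.2
 d [-0.0025 -0.0016  0.1241] r [-0.    -0.     0.002] rows 3.0 0.0 t 6.22 op 0.0538
```

View pics/w2.png

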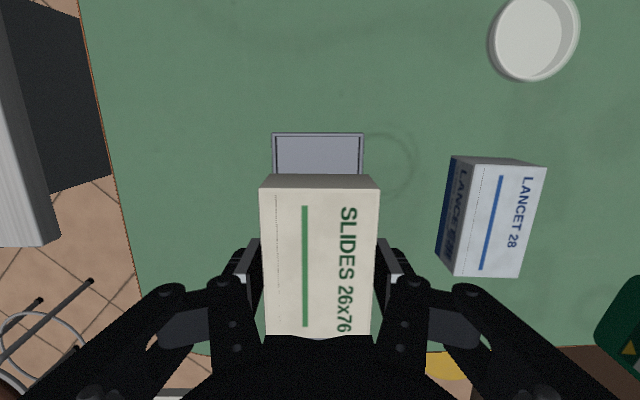

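The wrist view shows the carton held square above tray3, whose far rim corners are at (272,133) and (364,133). I check those points and the carton's offset in the hand.

Run:
```python
from h import *
print('tray far corners',px2w('wrist',[(271.5,132.5),(364,132.5)],.014).round(4))
a=-.027
for s in(-1,1): print('expected',np.round([.451+s*.0415*np.cos(a)-.127*np.sin(a),-.171+.127*np.cos(a)+s*.0415*np.sin(a)],4))
print('carton top far edge',px2w('wrist',[(260,187),(380,187)],.150-.021+.032).round(4))
```

```text
tray far corners [[ 0.4144 -0.0422  0.014 ]
 [ 0.4978 -0.0443  0.014 ]]
expected [ 0.4129 -0.0429]
expected [ 0.4959 -0.0452]
carton top far edge [[ 0.4308 -0.0549  0.161 ]
 [ 0.4829 -0.0562  0.161 ]]
```

```bash
python3 -m jog '0.04 -0.001 0 0.04 0 0 0; 0.04 -0.001 0 0.08 0 0 0; 0.04 -0.001 0 0.11 0 0 0; 0.04 -0.001 0 0.12 0 0 0; 0.04 -0.001 0 0.125 0 0 0; 0.04 -0.001 0 0.125 0 0 0; 0.04 -0.001 0 0.125 0 0 0; 0.07 -0.001 0 0.125 0 0 0; 0.07 -0.001 0 0.125 0 0 0; 0.08 -0.001 0 0.125 0 0 0; 0.08 -0.001 0 0.125 0 0 0; 0.08 -0.001 0 0.12 0 0 0; 0.08 0 0 0.1 0 0 0; 0.08 0 0 0.06 0 0 0; 0.08 0 0 0.02 0 0 0; 0.08 0 0 0 0 0 0'
python3 - <<'E'
from h import *
go(.612,-.125,.15,-.04)
ctrl.get_image('wrist'); g=(.612,-.124,-.04)
m=get('wrist','lancet_box',g)
if m is not None: print(fit('lancet_box',[('wrist',m)],g))
g=(.4545,-.098,-.027);m=get('wrist','slide_carton',g)
M['slide_carton'][:,2]+=.004
if m is not None: print(fit('slide_carton',[('wrist',m)],g))
E
```

```text
t: 7.55
tool_pos: [0.4567, -0.0986, 0.1559]
tool_rot: [2.246, 2.187, 0.005]
contact_force: [0.6, 0.4, -0.0]
opening: 0.08
grip_force: 0.0
 d [-0.0221  0.1559  0.007 ] r [0.007 0.002 0.013] rows 3.8 0.1 t 7.55 op 0.08
(array([ 0.6137002 , -0.12393782, -0.0763691 ]), np.float64(0.9845648150118077))
(array([ 0.45527867, -0.09689366, -0.02798055]), np.float64(0.9686979495721096))
```

```bash
python3 -m jog '0.085 -0.025 0.157 0.006 0.007 0.002 0.043; 0.085 -0.025 0.157 0.006 0.007 0.002 0.043; 0.085 -0.025 0.157 0.006 0.007 0.002 0.043; 0.085 -0.025 0.157 0.006 0.007 0.002 0.043; 0.085 -0.025 0.157 0.006 0.007 0.002 0.043; 0.085 -0.025 0.157 0.006 0.007 0.002 0.043; 0.085 -0.025 0.157 0.006 0.007 0.002 0.043'
python3 - <<'E'
from h import *
go(.613,-.124,.024,-.07)
E
```

```text
t: 8.28
tool_pos: [0.6095, -0.1266, 0.1421]
tool_rot: [-2.29, -2.136, 0.009]
contact_force: [-0.5, 1.2, 0.0]
opening: 0.0852
grip_force: 0.0
 d [0.0025 0.0046 0.118 ] r [-0.011 -0.003  0.   ] rows 2.8 0.1 t 8.28 op 0.0852
```

```bash
python3 -m jog '0.085 0.001 0.003 0.04 0 0 0; 0.085 0.001 0.003 0.08 0 0 0; 0.085 0.001 0.003 0.11 0 0 0; 0.085 0.001 0.003 0.122 0 0 0; 0.085 0.001 0.003 0.122 0 0 0; 0.05 0.001 0.003 0.122 0 0 0; 0.05 0.001 0.003 0.122 0 0 0; 0.05 0.001 0.003 0.122 0 0 0; 0.05 0.001 0.003 0.122 0 0 0; 0.05 0.001 0.003 0.122 0 0 0; 0.05 0.001 0.003 0.122 0 0 0' 35
python3 -m jog '0.05 0 0 -0.03 0 0 0; 0.05 0 0 -0.07 0 0 0; 0.05 0 0 -0.1 0 0 0; 0.05 0 0 -0.13 0 0 0; 0.05 0 0 -0.13 0 0 0'
python3 - <<'E'
from h import *
go(.454,.195,.15,.281)
E
```

```text
t: 9.2
tool_pos: [0.6153, -0.1268, 0.0256]
tool_rot: [-2.296, -2.141, 0.002]
contact_force: [-1.1, 0.7, 7.4]
opening: 0.0615
grip_force: 41.5
t: 9.62
tool_pos: [0.6185, -0.1277, 0.1617]
tool_rot: [2.293, 2.138, 0.006]
contact_force: [2.4, -1.2, 0.2]
opening: 0.0613
grip_force: 40.7
 d [ 0.3104 -0.1867  0.0098] r [ 0.007  0.003 -0.351] rows 8.7 2.8 t 9.62 op 0.0613
```

```bash
python3 -m jog '0.05 0.02 -0.01 0.006 0 0 0; 0.05 0.31 -0.187 0.01 0.003 0 -0.351; 0.05 0.31 -0.187 0.01 0.003 0 -0.351; 0.05 0.31 -0.187 0.01 0.003 0 -0.351; 0.05 0.31 -0.187 0.01 0.003 0 -0.351; 0.05 0.31 -0.187 0.01 0.003 0 -0.351; 0.05 0.31 -0.187 0.01 0.003 0 -0.351; 0.05 0.31 -0.187 0.01 0.003 0 -0.351; 0.05 0.31 -0.187 0.01 0.003 0 -0.351; 0.05 0.31 -0.187 0.01 0.003 0 -0.351; 0.05 0.31 -0.187 0.01 0.003 0 -0.351; 0.05 0.31 -0.187 0.01 0.003 0 -0.351; 0.05 0.31 -0.187 0.01 0.003 0 -0.351; 0.05 0.31 -0.187 0.01 0.003 0 -0.351'
python3 - <<'E'
from h import *
save('wrist','w3.png')
go(.454,.195,.029,.281)
a=.281
for s in(-1,1): P=[.460+s*.045*np.cos(a)-.0925*np.sin(a),.170+.0925*np.cos(a)+s*.045*np.sin(a),.014]; print('expected px',w2px('wrist',P).round(1))
E
```

```text
t: 10.78
tool_pos: [0.4499, 0.1948, 0.1442]
tool_rot: [-1.886, -2.502, 0.007]
contact_force: [-0.1, -1.2, -1.2]
opening: 0.0611
grip_force: 40.6
 d [-0.0014  0.005   0.1151] r [-0.009 -0.004 -0.002] rows 2.8 0.1 t 10.83 op 0.0613
expected px [[270.1 118.9]]
expected px [[373.3 118.6]]
```

View pics/w3.png

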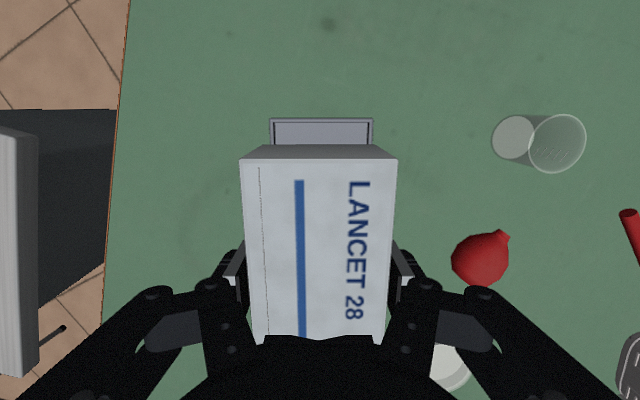

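Tray2's far rim is at (269–374, 118), within 1 px of where it was projected. I lower and release.

```bash
python3 -m jog '0.05 -0.003 0.004 0.04 -0.008 0 0; 0.05 -0.003 0.004 0.08 -0.008 0 0; 0.05 -0.003 0.004 0.1 -0.008 0 0; 0.05 -0.003 0.004 0.112 -0.008 0 0; 0.05 -0.003 0.004 0.115 -0.008 0 0; 0.05 -0.003 0.004 0.115 -0.008 0 0; 0.05 -0.003 0.004 0.115 -0.008 0 0; 0.075 -0.003 0.004 0.115 -0.008 0 0; 0.085 -0.003 0.004 0.115 -0.008 0 0; 0.085 -0.003 0.004 0.115 -0.008 0 0; 0.085 -0.003 0.004 0.112 0 0 0; 0.085 -0.003 0.004 0.09 0 0 0; 0.085 -0.003 0.004 0.06 0 0 0; 0.085 -0.003 0.004 0.02 0 0 0; 0.085 -0.003 0.004 0 0 0 0; 0.085 -0.003 0.004 0 0 0 0'
python3 - <<'E'
from h import *
ctrl.get_image('wrist'); g=(.453,.195,.281)
M['lancet_box'][:,2]+=.004
m=get('wrist','lancet_box',g)
if m is not None: print(fit('lancet_box',[('wrist',m)],g))
for t,g,y in(('bulb',(.618,.177,-.2),True),('beaker',(.611,.295,0),False)):
    m=get('wrist',t,g)
    if m is not None: f=fit(t,[('wrist',m)],g,y);print(t,f, m.sum())
go(.617,.177,.15,-.3); go(.611,.295,.15,0.3)
E
```

```text
t: 12.17
tool_pos: [0.4577, 0.1953, 0.1513]
tool_rot: [-1.887, -2.509, -0.008]
contact_force: [0.8, 0.2, 1.3]
opening: 0.0851
grip_force: 0.0
(array([0.45054432, 0.1969382 , 0.28266444]), np.float64(0.9455421036050228))
bulb (array([ 0.60705966,  0.18020167, -0.18267249]), np.float64(0.8753250020967878)) 2324
beaker (array([5.94841156e-01, 2.89465603e-01, 9.36076844e-10]), np.float64(0.8687329716135342)) 4146
 d [-0.0619  0.1529 -0.0093] r [-0.012 -0.001  0.581] rows 4.0 4.6 t 12.37 op 0.0848
 d [ 0.0532  0.1799 -0.009 ] r [-0.011 -0.005 -0.019] rows 4.5 0.2 t 12.37 op 0.0848
```

```bash
python3 -m jog '0.085 -0.066 0.153 -0.03 -0.012 0 0.63; 0.085 -0.066 0.153 -0.03 -0.012 0 0.63; 0.085 -0.066 0.153 -0.03 -0.012 0 0.63; 0.085 -0.066 0.153 -0.03 -0.012 0 0.63; 0.085 -0.066 0.153 -0.03 -0.012 0 0.63; 0.085 -0.066 0.153 -0.03 -0.012 0 0.63; 0.085 -0.066 0.153 -0.03 -0.012 0 0.63; 0.085 -0.066 0.153 -0.03 -0.012 0 0.63; 0.085 -0.066 0.153 -0.03 -0.012 0 0.63; 0.085 -0.066 0.153 -0.03 -0.012 0 0.63'
python3 - <<'E'
from h import *
save('wrist','w4.png')
for t,g,y in(('bulb',(.616,.177,-.3),True),('beaker',(.611,.295,0),False)):
    m=get('wrist',t,g)
    if m is not None: f=fit(t,[('wrist',m)],g,y);print(t,f, m.sum())
go(.616,.177,.021,-.35)
E
```

```text
t: 13.2
tool_pos: [0.6182, 0.1735, 0.1722]
tool_rot: [-2.571, -1.804, -0.003]
contact_force: [0.1, 0.2, 0.9]
opening: 0.085
grip_force: 0.0
bulb (array([ 0.61872307,  0.17699985, -0.3519226 ]), np.float64(0.9417686537702329)) 2165
beaker (array([6.10655952e-01, 2.92203127e-01, 3.20665958e-10]), np.float64(0.9242224518151697)) 2885
 d [ 0.002  -0.0041  0.1517] r [ 0.002 -0.002  0.002] rows 3.6 0.0 t 13.35 op 0.0848
```

View pics/w4.png

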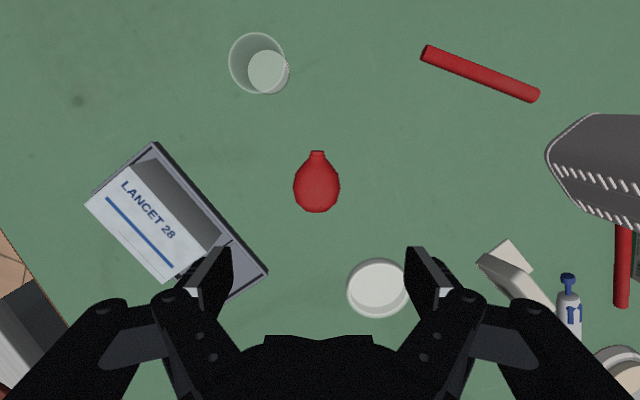

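The wrist view shows the bulb at (317,184) with its nozzle (317,152) pointing along the tool x axis, so it is aligned. The beaker is at (259,64) and the petri dish (378,288) is clear of the fingers. The large carton sits in tray2.

```bash
python3 -m jog '0.085 0 -0.001 0.04 0 0 0; 0.085 0 -0.001 0.08 0 0 0; 0.085 0 -0.001 0.11 0 0 0; 0.085 0 -0.001 0.14 0 0 0; 0.085 0 -0.001 0.15 0 0 0; 0.085 0 -0.001 0.15 0 0 0; 0.035 0 -0.001 0.15 0 0 0; 0.035 0 -0.001 0.15 0 0 0; 0.035 0 -0.001 0.15 0 0 0; 0.035 0 -0.001 0.15 0 0 0; 0.035 0 -0.001 0.15 0 0 0; 0.035 0 -0.001 0.15 0 0 0; 0.035 0 -0.001 0.15 0 0 0' 25
python3 -m jog '0.035 0 0 -0.03 0 0 0; 0.035 0 0 -0.07 0 0 0; 0.035 0 0 -0.1 0 0 0; 0.035 0 0 -0.13 0 0 0; 0.035 0 0 -0.13 0 0 0'
python3 - <<'E'
from h import *
go(.450,-.260,.15,-.027)
E
```

```text
t: 14.43
tool_pos: [0.6208, 0.1742, 0.0259]
tool_rot: [2.572, 1.801, 0.011]
contact_force: [-1.8, 0.2, 6.1]
opening: 0.0445
grip_force: 25.2
t: 14.85
tool_pos: [0.6233, 0.1744, 0.1629]
tool_rot: [2.568, 1.798, 0.026]
contact_force: [0.3, -0.1, 1.2]
opening: 0.0447
grip_force: 26.0
 d [-0.4676 -0.0145  0.008 ] r [ 0.017 -0.007 -0.322] rows 11.2 2.6 t 14.85 op 0.0447
```

```bash
python3 -m jog '0.035 -0.02 0 0.004 0.01 0 -0.05; 0.035 -0.468 -0.0145 0.008 0.015 -0.007 -0.322; 0.035 -0.468 -0.0145 0.008 0.015 -0.007 -0.322; 0.035 -0.468 -0.0145 0.008 0.015 -0.007 -0.322; 0.035 -0.468 -0.0145 0.008 0.015 -0.007 -0.322; 0.035 -0.468 -0.0145 0.008 0.015 -0.007 -0.322; 0.035 -0.468 -0.0145 0.008 0.015 -0.007 -0.322; 0.035 -0.468 -0.0145 0.008 0.015 -0.007 -0.322; 0.035 -0.468 -0.0145 0.008 0.015 -0.007 -0.322; 0.035 -0.468 -0.0145 0.008 0.015 -0.007 -0.322; 0.035 -0.468 -0.0145 0.008 0.015 -0.007 -0.322; 0.035 -0.468 -0.0145 0.008 0.015 -0.007 -0.322; 0.035 -0.468 -0.0145 0.008 0.015 -0.007 -0.322; 0.035 -0.468 -0.0145 0.008 0.015 -0.007 -0.322; 0.035 -0.468 -0.0145 0.008 0.015 -0.007 -0.322; 0.035 -0.468 -0.0145 0.008 0.015 -0.007 -0.322'
python3 - <<'E'
from h import *
save('wrist','w5.png')
go(.451,-.261,.0295,-.027)
E
```

```text
t: 16.18
tool_pos: [0.4452, -0.2604, 0.1436]
tool_rot: [-2.244, -2.187, 0.018]
contact_force: [-0.7, 0.7, -0.7]
opening: 0.0446
grip_force: 26.0
 d [-0.0004  0.0073  0.1139] r [-0.014  0.003  0.002] rows 2.7 0.1 t 16.23 op 0.0444
```

View pics/w5.png

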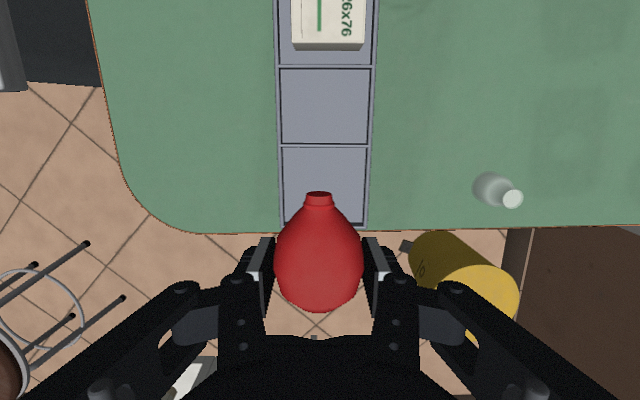

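```bash
python3 -m jog '0.035 0 0.004 0 0 0 0; 0.035 0 0.004 0.03 0 0 0; 0.035 0 0.004 0.07 0 0 0; 0.035 0 0.004 0.08 0 0 0; 0.035 0 0.004 0.08 0 0 0; 0.035 0 0.004 0.08 0 0 0'
python3 - <<'E'
from h import *
go(.452,-.261,.030,-.027)
ctrl.get_image('wrist')
a=-.027
for by in (-.0475,-.1255): print(w2px('wrist',[[.452+s*.04*np.cos(a)-by*np.sin(a),-.171+by*np.cos(a)+s*.04*np.sin(a),.014] for s in(-1,1)]).round(1).tolist())
save('wrist','w6.png')
E
```

```text
t: 16.73
tool_pos: [0.4479, -0.261, 0.0634]
tool_rot: [-2.244, -2.186, 0.019]
contact_force: [0.3, -0.5, -0.3]
opening: 0.0446
grip_force: 26.0
 d [0.0001 0.0046 0.0333] r [-0.015  0.002  0.001] rows 0.8 0.1 t 16.73 op 0.0446
[[256.6, 158.2], [383.1, 158.6]]
[[263.2, 267.4], [375.9, 268.1]]
```

View pics/w6.png

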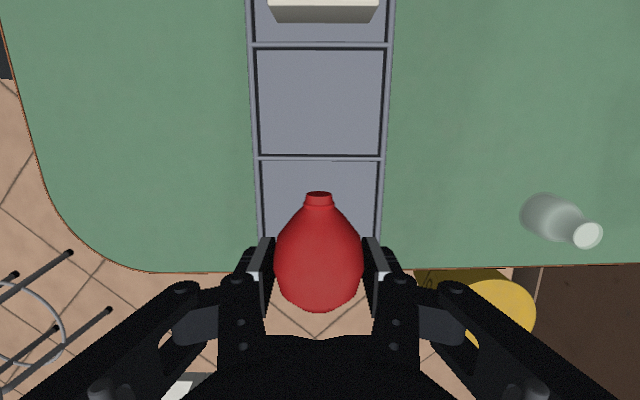

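The divider at (257–384, 158) matches the projection. The bulb is upright and over the short bay.

```bash
python3 -m jog '0.035 0 0.004 0.02 0 0 0; 0.035 0 0.004 0.03 0 0 0; 0.035 0 0.004 0.033 0 0 0; 0.035 0 0.004 0.0335 0 0 0; 0.035 0 0.004 0.0335 0 0 0; 0.035 0 0.004 0.0335 0 0 0; 0.05 0 0.004 0.0335 0 0 0; 0.06 0 0.004 0.0335 0 0 0; 0.085 0 0.004 0.0335 0 0 0; 0.085 0 0.004 0.0335 0 0 0; 0.085 0 0.004 0.0335 0 0 0; 0.085 0 0.004 0.02 0 0 0; 0.085 0 0.004 -0.02 0 0 0; 0.085 0 0.004 -0.06 0 0 0; 0.085 0 0.004 -0.1 0 0 0; 0.085 0 0.004 -0.1 0 0 0; 0.085 0 0.004 -0.1 0 0 0'
python3 - <<'E'
from h import *
ctrl.get_image('wrist')
M['bulb'][:,2]+=.004
for t,g,y in(('bulb',(.45,-.257,-.027),True),('vial',(.608,-.263,0),False)):
    m=get('wrist',t,g)
    if m is not None: f=fit(t,[('wrist',m)],g,y);print(t,f, m.sum())
go(.608,-.263,.15,-.2)
E
```

```text
t: 18.25
tool_pos: [0.4549, -0.2628, 0.1672]
tool_rot: [-2.251, -2.191, 0.017]
contact_force: [-0.0, 0.0, -1.6]
opening: 0.085
grip_force: 0.0
bulb (array([ 0.44922351, -0.25623088, -0.01101906]), np.float64(0.9314563281460826)) 2334
vial (array([ 5.94897284e-01, -2.55420576e-01,  3.04464848e-10]), np.float64(0.6929818460040342)) 1107
 d [0.0019 0.1559 0.009 ] r [-0.016  0.002  0.173] rows 3.7 1.4 t 18.4 op 0.0847
```

```bash
python3 -m jog '0.085 -0.002 0.154 0.009 -0.016 0 0; 0.085 -0.002 0.154 0.009 -0.016 0 0; 0.085 -0.002 0.154 0.009 -0.016 0 0; 0.085 -0.002 0.154 0.009 -0.016 0 0; 0.085 -0.002 0.154 0.009 -0.016 0 0; 0.085 -0.002 0.154 0.009 -0.016 0 0; 0.085 -0.002 0.154 0.009 -0.016 0 0; 0.085 -0.002 0.154 0.009 -0.016 0 0; 0.085 -0.002 0.154 0.009 -0.016 0 0'
python3 - <<'E'
from h import *
save('wrist','w7.png'); g=(.608,-.263,0)
m=get('wrist','vial',g)
if m is not None: f=fit('vial',[('wrist',m)],g,False);print(f, m.sum(),np.argwhere(m).min(0),np.argwhere(m).max(0))
go(.608,-.263,.022,-.027)
E
```

```text
t: 19.15
tool_pos: [0.6057, -0.2676, 0.152]
tool_rot: [2.25, 2.189, -0.001]
contact_force: [-0.6, 0.5, -0.0]
opening: 0.0853
grip_force: 0.0
(array([ 6.09320621e-01, -2.56922097e-01,  2.38191416e-11]), np.float64(0.7349892780557541)) 914 [166 305] [201 335]
 d [0.0052 0.0015 0.1305] r [ 0.002  0.003 -0.001] rows 3.1 0.0 t 19.25 op 0.0855
```

View pics/w7.png

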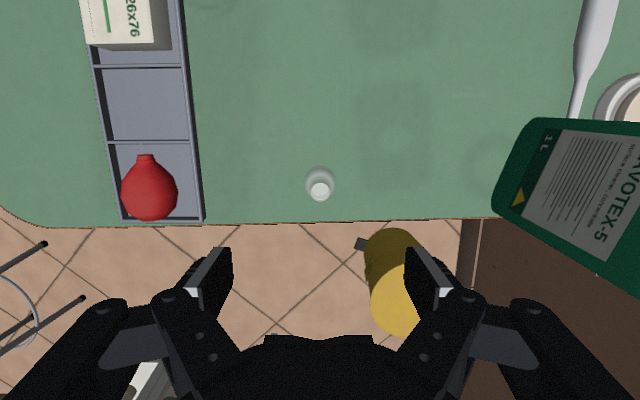

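Bulb sits in the short bay. The vial's neck top is at (320,190) and its body is at about (320,181).

Run:
```python
from h import *
print(px2w('wrist',[(319.5,190)],.042),px2w('wrist',[(320,182)],.015),px2w('wrist',[(320,165.5)],.012))
```

```text
[[ 0.60812221 -0.26159702  0.042     ]] [[ 0.60881289 -0.26121371  0.015     ]] [[ 0.60923749 -0.24593244  0.012     ]]
```

```bash
python3 -m jog '0.085 0.006 0.001 0.04 0 0 0; 0.085 0.006 0.001 0.08 0 0 0; 0.085 0.006 0.001 0.11 0 0 0; 0.085 0.006 0.001 0.132 0 0 0; 0.085 0.006 0.001 0.132 0 0 0; 0.06 0.006 0.001 0.132 0 0 0; 0.015 0.006 0.001 0.132 0 0 0; 0.015 0.006 0.001 0.132 0 0 0; 0.015 0.006 0.001 0.132 0 0 0; 0.015 0.006 0.001 0.132 0 0 0; 0.015 0.006 0.001 0.132 0 0 0; 0.015 0.006 0.001 0.132 0 0 0; 0.015 0.006 0.001 0.132 0 0 0; 0.015 0.006 0.001 0.132 0 0 0' 22
python3 -m jog '0.015 0 0 -0.03 0 0 0; 0.015 0 0 -0.07 0 0 0; 0.015 0 0 -0.1 0 0 0; 0.015 0 0 -0.14 0 0 0; 0.015 0 0 -0.14 0 0 0; 0.015 0 0 -0.14 0 0 0'
python3 - <<'E'
from h import *
go(.478,.108,.15,.281)
E
```

```text
t: 20.42
tool_pos: [0.6094, -0.2628, 0.0227]
tool_rot: [2.246, 2.187, -0.0]
contact_force: [-0.9, 0.4, 5.4]
opening: 0.0272
grip_force: 21.4
t: 20.92
tool_pos: [0.6103, -0.2628, 0.1657]
tool_rot: [2.242, 2.183, 0.003]
contact_force: [-0.1, 0.0, -0.2]
opening: 0.0275
grip_force: 21.7
 d [ 0.3672 -0.1424  0.0116] r [ 0.009  0.009 -0.308] rows 9.4 2.5 t 20.92 op 0.0275
```

```bash
python3 -m jog '0.015 0.02 -0.01 0.004 0 0 -0.05; 0.015 0.367 -0.145 0.01 0.009 0.009 -0.308; 0.015 0.367 -0.145 0.01 0.009 0.009 -0.308; 0.015 0.367 -0.145 0.01 0.009 0.009 -0.308; 0.015 0.367 -0.145 0.01 0.009 0.009 -0.308; 0.015 0.367 -0.145 0.01 0.009 0.009 -0.308; 0.015 0.367 -0.145 0.01 0.009 0.009 -0.308; 0.015 0.367 -0.145 0.01 0.009 0.009 -0.308; 0.015 0.367 -0.145 0.01 0.009 0.009 -0.308; 0.015 0.367 -0.145 0.01 0.009 0.009 -0.308; 0.015 0.367 -0.145 0.01 0.009 0.009 -0.308; 0.015 0.367 -0.145 0.01 0.009 0.009 -0.308; 0.015 0.367 -0.145 0.01 0.009 0.009 -0.308; 0.015 0.367 -0.145 0.01 0.009 0.009 -0.308'
python3 -m jog '0.015 0 0 0.03 0 0 0; 0.015 0 0 0.06 0 0 0; 0.015 0 0 0.06 0 0 0; 0.015 0 0 0.06 0 0 0'
python3 - <<'E'
from h import *
save('wrist','w8.png')
go(.478,.108,.027,.281)
E
```

```text
t: 22.08
tool_pos: [0.4731, 0.1082, 0.1483]
tool_rot: [-1.884, -2.502, 0.003]
contact_force: [0.6, 0.1, -0.0]
opening: 0.0275
grip_force: 21.7
t: 22.42
tool_pos: [0.4712, 0.1082, 0.0871]
tool_rot: [-1.883, -2.498, 0.007]
contact_force: [0.5, -0.2, 1.6]
opening: 0.0271
grip_force: 21.9
 d [-0.0024  0.0053  0.062 ] r [-0.007 -0.007 -0.002] rows 1.5 0.1 t 22.47 op 0.0276
```

View pics/w8.png

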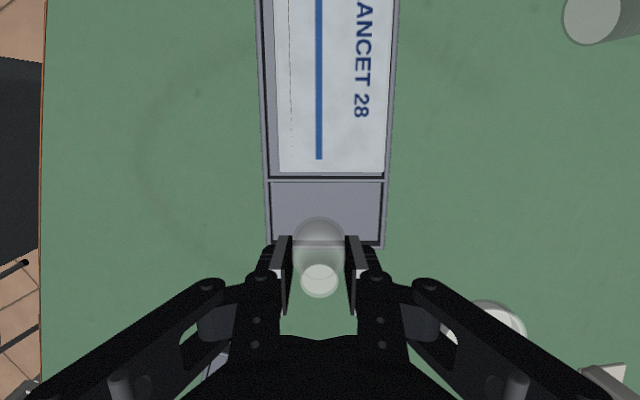

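Run:
```python
from h import *
print(px2w('wrist',[(268,180),(384,180),(268,245),(383,245)],.014).round(4))
a=.281
for by in(-.038,-.091): print([np.round([.460+s*.0435*np.cos(a)-by*np.sin(a),.170+by*np.cos(a)+s*.0435*np.sin(a)],4).tolist() for s in(-1,1)])
```

```text
[[0.431  0.1216 0.014 ]
 [0.5125 0.1451 0.014 ]
 [0.443  0.0709 0.014 ]
 [0.5292 0.0958 0.014 ]]
[[0.4287, 0.1214], [0.5123, 0.1456]]
[[0.4434, 0.0705], [0.527, 0.0946]]
```

```bash
python3 -m jog '0.015 -0.003 0.005 0.02 0 0 0; 0.015 -0.003 0.005 0.045 0 0 0; 0.015 -0.003 0.005 0.057 0 0 0; 0.015 -0.003 0.005 0.0605 0 0 0; 0.015 -0.003 0.005 0.0605 0 0 0; 0.015 -0.003 0.005 0.0605 0 0 0; 0.03 -0.003 0.005 0.0605 0 0 0; 0.04 -0.003 0.005 0.0605 0 0 0; 0.048 -0.003 0.005 0.0605 0 0 0; 0.048 -0.003 0.005 0.0605 0 0 0; 0.048 -0.003 0.005 0.04 0 0 0; 0.048 -0.003 0.005 0 0 0 0; 0.08 -0.003 0.005 -0.04 0 0 0; 0.08 -0.003 0.005 -0.075 0 0 0; 0.08 -0.003 0.005 -0.075 0 0 0'
python3 - <<'E'
from h import *
go(.611,.293,.15,0.2)
E
```

```text
t: 23.72
tool_pos: [0.4837, 0.108, 0.1732]
tool_rot: [1.887, 2.509, 0.015]
contact_force: [0.7, 0.8, 1.7]
opening: 0.0796
grip_force: 0.0
 d [0.1423 0.1735 0.0252] r [ 0.009 -0.004  0.081] rows 5.4 0.7 t 23.72 op 0.0796
```

```bash
python3 -m jog '0.085 0.142 0.171 0.02 0.008 0 0.081; 0.085 0.142 0.171 0.02 0.008 0 0.081; 0.085 0.142 0.171 0.02 0.008 0 0.081; 0.085 0.142 0.171 0.02 0.008 0 0.081; 0.085 0.142 0.171 0.02 0.008 0 0.081; 0.085 0.142 0.171 0.02 0.008 0 0.081; 0.085 0.142 0.171 0.02 0.008 0 0.081; 0.085 0.142 0.171 0.02 0.008 0 0.081; 0.085 0.142 0.171 0.02 0.008 0 0.081'
python3 - <<'E'
from h import *
ctrl.get_image('wrist'); g=(.611,.293,0)
m=get('wrist','beaker',g)
if m is not None: f=fit('beaker',[('wrist',m)],g,False);print(f, m.sum())
go(.611,.293,.032,.2)
E
```

```text
t: 24.47
tool_pos: [0.603, 0.2908, 0.1434]
tool_rot: [-1.98, -2.421, 0.014]
contact_force: [-0.1, 0.1, 0.3]
opening: 0.0856
grip_force: 0.0
(array([6.10610708e-01, 2.91409285e-01, 4.65780866e-10]), np.float64(0.927708155144844)) 2774
 d [0.0002 0.01   0.1118] r [-0.015 -0.006 -0.001] rows 2.7 0.1 t 24.57 op 0.0851
```

```bash
python3 -m jog '0.085 0 0.006 0.04 -0.01 0 0; 0.085 0 0.006 0.07 -0.01 0 0; 0.085 0 0.006 0.1 -0.01 0 0; 0.085 0 0.006 0.112 -0.01 0 0; 0.085 0 0.006 0.112 -0.01 0 0; 0.06 0 0.006 0.112 -0.01 0 0; 0.03 0 0.006 0.112 -0.01 0 0; 0.03 0 0.006 0.112 -0.01 0 0; 0.03 0 0.006 0.112 -0.01 0 0; 0.03 0 0.006 0.112 -0.01 0 0; 0.03 0 0.006 0.112 -0.01 0 0; 0.03 0 0.006 0.112 -0.01 0 0; 0.03 0 0.006 0.112 -0.01 0 0' 22
python3 -m jog '0.03 0 0 -0.03 0 0 0; 0.03 0 0 -0.07 0 0 0; 0.03 0 0 -0.1 0 0 0; 0.03 0 0 -0.13 0 0 0; 0.03 0 0 -0.13 0 0 0; 0.03 0 0 -0.13 0 0 0'
python3 - <<'E'
from h import *
go(.452,-.185,.165,-.027)
E
```

```text
t: 25.65
tool_pos: [0.6093, 0.2937, 0.0347]
tool_rot: [-1.985, -2.428, -0.006]
contact_force: [-1.5, -0.6, 7.4]
opening: 0.0435
grip_force: 22.2
t: 26.15
tool_pos: [0.6101, 0.2931, 0.1656]
tool_rot: [-1.986, -2.429, -0.009]
contact_force: [-0.3, -0.3, -1.8]
opening: 0.0434
grip_force: 22.9
 d [-0.4371 -0.25   -0.0029] r [ 0.001 -0.007  0.227] rows 12.1 1.8 t 26.15 op 0.0434
```

```bash
python3 -m jog '0.03 -0.02 -0.01 0 0 0 0.05; 0.03 -0.437 -0.25 0 0 -0.007 0.227; 0.03 -0.437 -0.25 0 0 -0.007 0.227; 0.03 -0.437 -0.25 0 0 -0.007 0.227; 0.03 -0.437 -0.25 0 0 -0.007 0.227; 0.03 -0.437 -0.25 0 0 -0.007 0.227; 0.03 -0.437 -0.25 0 0 -0.007 0.227; 0.03 -0.437 -0.25 0 0 -0.007 0.227; 0.03 -0.437 -0.25 0 0 -0.007 0.227; 0.03 -0.437 -0.25 0 0 -0.007 0.227; 0.03 -0.437 -0.25 0 0 -0.007 0.227; 0.03 -0.437 -0.25 0 0 -0.007 0.227; 0.03 -0.437 -0.25 0 0 -0.007 0.227; 0.03 -0.437 -0.25 0 0 -0.007 0.227; 0.03 -0.437 -0.25 0 0 -0.007 0.227; 0.03 -0.437 -0.25 0 0 -0.007 0.227'
python3 -m jog '0.03 0 0 0.03 0 0 0; 0.03 0 0 0.06 0 0 0; 0.03 0 0 0.08 0 0 0; 0.03 0 0 0.08 0 0 0; 0.03 0 0 0.08 0 0 0'
python3 - <<'E'
from h import *
save('wrist','w9.png')
go(.452,-.184,.0387,-.027)
E
```

```text
t: 27.48
tool_pos: [0.4496, -0.1847, 0.1588]
tool_rot: [-2.248, -2.188, 0.008]
contact_force: [-0.2, 0.4, -0.2]
opening: 0.0437
grip_force: 22.9
t: 27.9
tool_pos: [0.449, -0.1839, 0.0787]
tool_rot: [-2.245, -2.189, 0.01]
contact_force: [-0.3, -0.1, 0.2]
opening: 0.0436
grip_force: 22.9
 d [0.001  0.002  0.0418] r [-0.005  0.002  0.002] rows 1.0 0.0 t 27.95 op 0.0433
```

View pics/w9.png

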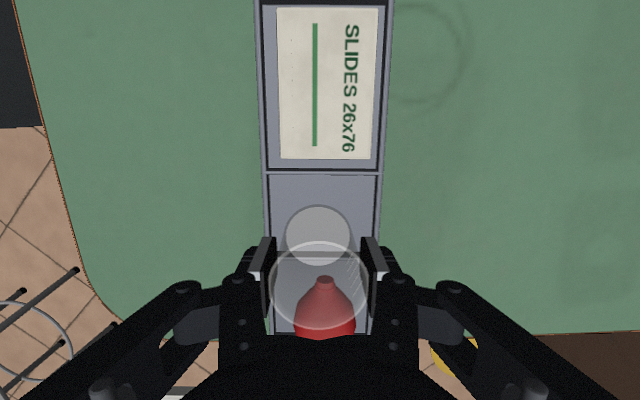

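The small carton is centred in its bay and the beaker hangs upright over the middle bay, with the divider at row 172. I lower and release.

```bash
python3 -m jog '0.03 0 0.002 0.02 0 0 0; 0.03 0 0.002 0.033 0 0 0; 0.03 0 0.002 0.039 0 0 0; 0.03 0 0.002 0.0405 0 0 0; 0.03 0 0.002 0.0405 0 0 0; 0.03 0 0.002 0.0405 0 0 0; 0.05 0 0.002 0.0405 0 0 0; 0.06 0 0.002 0.0405 0 0 0; 0.08 0 0.002 0.0405 0 0 0; 0.08 0 0.002 0.0405 0 0 0; 0.08 0 0.002 0.03 0 0 0; 0.08 0 0.002 0 0 0 0; 0.08 0 0.002 -0.04 0 0 0; 0.08 0 0.002 -0.08 0 0 0; 0.08 0 0.002 -0.11 0 0 0; 0.08 0.12 0.05 -0.13 0 0 0; 0.08 0.12 0.05 -0.13 0 0 0; 0.08 0.12 0.05 -0.13 0 0 0; 0.08 0.12 0.05 -0.13 0 0 0; 0.08 0.12 0.05 -0.13 0 0 0'
python3 - <<'E'
from h import *
save('wrist','w10.png'); 
for t,v in M.items():
    if t in('slide_carton','lancet_box','beaker','vial','bulb'): v[:,2]+=.004
ctrl.get_image('side');ctrl.get_image('top')
for t,tr,by in(('slide_carton','tray3',.072),('beaker','tray3',-.0145),('bulb','tray3',-.0865),('vial','tray2',-.0645),('lancet_box','tray2',.0265)):
    g=inbay(tr,by); c0=inbay(tr,0)
    for cam in('wrist','side','top'):
        m=get(cam,t,g)
        if m is None: continue
        f,i=fit(t,[(cam,m)],g,t not in('beaker','vial')); a=g[2]; d=f[:2]-c0[:2]
        print(t,cam,'in tray',np.round([d[0]*np.cos(a)+d[1]*np.sin(a),-d[0]*np.sin(a)+d[1]*np.cos(a)-by,f[2]-a,i],3))
im=cv2.imread('pics/side0.png'); s=ctrl.get_image('side')[:,:,::-1]
cv2.imwrite('pics/s2.png',cv2.resize(s[150:360,180:440],None,fx=3,fy=2.8,interpolation=cv2.INTER_CUBIC)[:600,:800])
E
```

```text
t: 29.62
tool_pos: [0.5045, -0.065, 0.2112]
tool_rot: [-2.246, -2.195, 0.007]
contact_force: [-0.0, -1.1, -0.4]
opening: 0.0797
grip_force: 0.0
slide_carton wrist in tray [ 0.001 -0.002 -0.022  0.974]
slide_carton side in tray [ 0.004  0.004 -0.005  0.787]
slide_carton top in tray [ 0.001 -0.003  0.001  0.471]
beaker wrist in tray [-0.    -0.006  0.     0.876]
beaker side in tray [ 0.002 -0.002  0.     0.908]
bulb wrist in tray [0.032 0.046 0.002 0.132]
bulb side in tray [ 0.004 -0.001  0.068  0.927]
bulb top in tray [ 0.    -0.006 -0.188  0.604]
vial wrist in tray [ 0.002 -0.002  0.     0.966]
vial side in tray [ 0.005 -0.     0.     0.665]
vial top in tray [-0.008  0.     0.     0.32 ]
lancet_box side in tray [ 0.004  0.003 -0.008  0.896]
lancet_box top in tray [ 0.     0.001 -0.002  0.924]
```

View pics/s2.png

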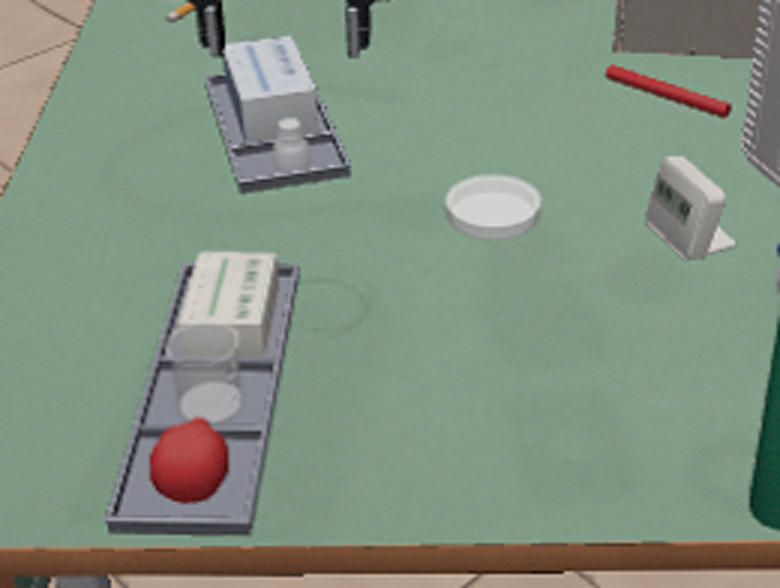

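View pics/w10.png

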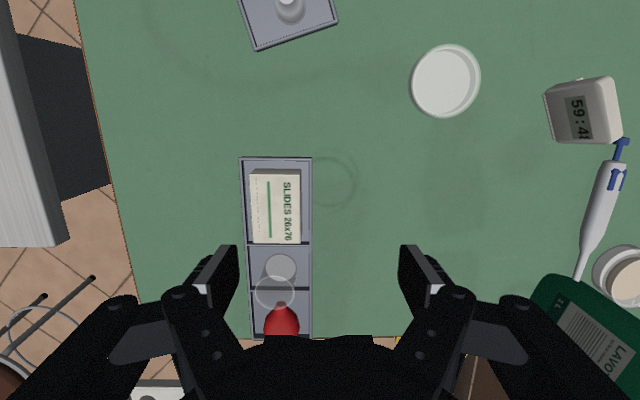

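The side crop shows all five items seated in their bays, and the petri dish (492,205) and timer (685,205) undisturbed. The wrist view agrees, and every reliable fit is within 6 mm of its bay centre. I let the arm settle and hand in.

```bash
python3 -m jog '0.08 0 0 0 0 0 0; 0.08 0 0 0 0 0 0; 0.08 0 0 0 0 0 0; 0.08 0 0 0 0 0 0; 0.08 0 0 0 0 0 0; 0.08 0 0 0 0 0 0' && python3 -c "from station import ctrl; print(ctrl.finish_job())"
```

```text
t: 31.07
tool_pos: [0.5036, -0.0668, 0.2096]
tool_rot: [-2.249, -2.19, 0.008]
contact_force: [0.5, -0.8, 0.1]
opening: 0.0799
grip_force: 0.0
the job is handed in; nothing more can be done
None
```

Both kits are made up and the job was handed in at about 31 s: the final camera check showed all five items seated in their named bays and the petri dish and timer undisturbed, but the hand-in call returned no verdict.

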